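Set a gate valve one true turn open, past the slack of its handwheel

TASK

Set this gate valve for fitting: shut it fully with its handwheel (clockwise seen from above) until you feel it seat, then open it again by one full turn. The worn wheel has a lot of slack, so count the turn only from where the wheel picks up the stem again. The valve just stands on the bench: be gentle enough that it does not shift or tip, leave the other things alone, and let go of the wheel at the end.

Things in the scene. Friction and masses are not known exactly. Their poses are not given: they have to be found in the camera images.
- valve: dark cast-iron gate valve on a square aluminium plate 220 x 220 x 12 mm, about 4.4 kg, standing unfastened on the bench; horizontal flanged pipe along its y axis, stem and handwheel on a vertical axis through the plate's centre. Origin: centre of the plate's underside, z up. A level push of more than about 20 N at the handle makes it slide or tip
- wheel_center (a point): centre of the handwheel's rim on the vertical stem axis, 157 mm above the bench. Dark iron wheel, level: rim centre-line radius 60 mm, bar 14 mm thick, 3 spokes, one to the handle. Clockwise from above shuts. Within its slack (hidden, over a fifth of a turn, starts anywhere in it) it needs about 0.5 N at the handle, about 7 N when it takes the stem along; at the seat it stops dead
- handle_mid (a point): middle of the upright black round crank handle on the rim: 24 mm across, 50 mm tall (25 mm above and below this point), 60 mm from the stem axis; 192 mm above the bench; its foot is 3 mm above the rim's top. It spins freely on its own upright axis without end, so a gripper holding it need not turn as the wheel goes round
- stem_tip (a point): centre of the top end of the steel screwed stem, 14 mm across, that stands up through the wheel's hub. 195 mm above the valve's underside when shut; rises 4 mm for each true turn of opening and stays where it is left. At the start the valve is 0.15 to 0.4 turn open
- drill: cordless drill standing upright on its battery, about 200 mm tall and 180 mm long, 1.4 kg; origin centre of its underside; bystander
- glue: white plastic glue bottle with black cap, 40 mm across, 110 mm tall, upright; origin centre of its underside; bystander
- battery: spare tool battery, 115 x 75 x 63 mm, lying; origin centre of its underside; bystander
- plate_corner (a point): corner of the valve's aluminium plate at its +x +y side, on the top face: 110, 110, 12 mm from the valve's origin in the valve's axes

How it is judged:
By the outcome, as a careful person would: the job done as asked, in the order asked, and still so for the second after the job is handed in, with the robot touching nothing.
It also fails if it takes over 67 s, if anything falls off the work surface, if the arm or the gripper's body presses on something with over 40 N, if the wrist force passes 120 N, or if a joint passes its speed limit or range.

ROBOT

A 7-joint arm with a two-finger parallel gripper is mounted at the origin on the work surface. World frame = base frame: x ahead of the robot, y to its left, z up, the work surface at z = 0. Lengths are in m, angles in rad, forces in N, time in s.
With the tool pointing down it reaches from about 0.425 to 0.875 m from the base axis. Payload 4.7 kg.
Tool frame: the origin (TCP) lies midway between the tips of the shut fingers; the grasp point (between the pads) lies 19 mm behind it; z points along the fingers, y is the direction in which the jaws open and shut (so a half turn about z gives the same grasp; the last joint's range is limited). The gripper opens to 85 mm and grips with 20 to 120 N. Pads are 22 mm wide; open, the fingers measure 114 mm over their backs; the gripper's body (76 mm by 85 mm) begins 54 mm behind the grasp point. The pads swing forward as they close: fully open they stand 13 mm farther back than shut.
Start: joints at [-1.13, 0.321, -0.07, 1.45, 0.023, 1.371, -0.057], TCP at [0.269, 0.592, 0.196] pointing down, gripper open.
Joint ranges: [-2.86, 2.86], [-0.3, 2.09], [-1.38, 1.24], [0.06, 2.45], [-1.56, 4.7], [0.09, 2.05], [-2.69, 2.69]. Speed limits (rad/s): [2.57, 2.57, 3.14, 3.14, 3.14, 3.14, 3.14].

INTERFACE

Orientations are given as a rotation vector (axis times angle).
In Python, from rig import robot, sensors, read_camera, get_calibration, workorder gives the robot as it stands. Calls block until the motion is done:
- robot.reach(position, orientation): joint-space move of the TCP to a pose.
- robot.move_l(position, ori=None, vel=0.15): straight line of the TCP; ori=None keeps the orientation; vel is the mean speed in m/s.
- robot.set_joints(angles): joint-space move.
- robot.command_gripper(opening, newtons=None): finger opening in m; newtons is the grip in N (None keeps the last); returns when the fingers have stopped.
- robot.pause(seconds).
- robot.inverse_kinematics(position, orientation): joint angles nearest the present ones, or None.
- sensors.get_obs(): the state.
- read_camera(name): name is "side" or "top" or "wrist"; returns (picture, depth): 384x512x3 uint8, red, green, blue; 384x512 float32, m along the optical axis (not along the pixel's ray), 0 where there is no reading.
- get_calibration(name): a dict with "fx", "fy", "cx", "cy" (pixels), "k1" (the pictures are not rectified: a ray, as slopes to the right and down, at radius r is drawn at 1 + k1 r^2 times it, then the intrinsics apply), "R" (3x3) and "t" (3): a world point X has camera coordinates R X + t; the wrist camera has in their place "T_tool_cam" (4x4, takes a point from camera to tool coordinates, whose origin is the TCP and whose axes are the flange's). Camera axes: x right, y down, z forward; pixel columns grow to the right and rows downward; lengths in m; the calibration is good to about 2 mm. A picture is of the moment at which its call begins: read the wrist's pose just before it. get_calibration takes no time and is no camera call.
A pose or a line that the arm cannot do raises robot.PlanningError and nothing moves.
- workorder.job_done(): hands the job in, once; it reports no verdict.
The state is a dict: "time": time; "qpos": joint angles; "qvel": joint speeds; "effort": joint torques, N m; "eef_pos": TCP position; "orientation": TCP orientation; "wrist_force": force on the tool from outside, world axes, zero at the start; "wrist_torque": the same for the moment, N m; "grip_width": finger opening in m.
Only numpy, scipy, OpenCV 4.12 (cv2) and the standard library are available. Lean on these libraries where they do the work, as an engineer would, in place of code of your own. Each camera call takes 0.05 s, during which the arm holds its last target.

## Working session

There is one attempt and no reset: what is moved stays moved. The work goes in short steps, each a Python script; the robot and the scene stay as the last script left them, time stands still between calls to the robot, and variables do not carry over. Pictures are saved under pics/ and viewed, and the job is handed in when it is done.

```bash
ls; mkdir -p pics; python3 - <<'E'
from rig import robot, sensors, read_camera, get_calibration
import cv2
o=sensors.get_obs();print(o)
for n in ("side","top","wrist"):
    p,d=read_camera(n); cv2.imwrite(f"pics/a_{n}.png",p[:,:,::-1]); print(n,get_calibration(n))
    import numpy as np; np.save(f"pics/a_{n}_d.npy",d)
E
```

```text
pics
{'time': 0.0, 'qpos': array([-1.12991643,  0.32186389, -0.07008497,  1.45170038,  0.02258144,
        1.37082648, -0.05689898]), 'qvel': array([-0.00094805,  0.00059424, -0.0006187 , -0.00104155, -0.00041754,
       -0.00226596, -0.00057425]), 'effort': array([-6.11100659e-04, -4.93578422e+01, -3.82853625e-01, -3.14329541e+01,
        1.29509188e-02,  1.11173312e-02, -1.04154313e-05]), 'eef_pos': array([0.26884224, 0.59110144, 0.1944843 ]), 'orientation': array([-0.66519084, -3.07000816,  0.00311209]), 'wrist_force': array([-1.06184664, -0.43948975,  0.64195088]), 'wrist_torque': array([ 0.00019818, -0.04542055, -0.01305043]), 'grip_width': 0.08554091227610895}
side {'fx': 433.90380544299074, 'fy': 433.90380544299074, 'cx': 252.47720377462196, 'cy': 191.66830817337623, 'k1': -0.01723414778608915, 'R': array([[ 0.93190203, -0.36234495, -0.01627097],
       [-0.19816501, -0.47105541, -0.85955653],
       [ 0.30379144,  0.80424681, -0.51078158]]), 't': array([-0.53686214,  0.23076608,  1.18686534])}
top {'fx': 387.56905125209187, 'fy': 387.56905125209187, 'cx': 256.8917261240864, 'cy': 198.18053908532914, 'k1': -0.09590099135909647, 'R': array([[ 0.02704885, -0.9992297 ,  0.02843169],
       [-0.9928758 , -0.03015683, -0.11527453],
       [ 0.11604315, -0.02511109, -0.99292669]]), 't': array([-0.02044796,  0.58457158,  1.10507285])}
wrist {'fx': 331.1727431818691, 'fy': 331.1727431818691, 'cx': 256.7918780775465, 'cy': 183.39836378573807, 'k1': -0.05143620173524286, 'T_tool_cam': array([[ 9.95713360e-04, -9.46962138e-01, -3.21343614e-01,
         8.21671224e-02],
       [ 9.99999499e-01,  9.11158509e-04,  4.13514526e-04,
         9.87741873e-04],
       [-9.87876305e-05, -3.21343865e-01,  9.46962571e-01,
        -1.78109330e-01],
       [ 0.00000000e+00,  0.00000000e+00,  0.00000000e+00,
         1.00000000e+00]])}
```

View pics/a_side.png

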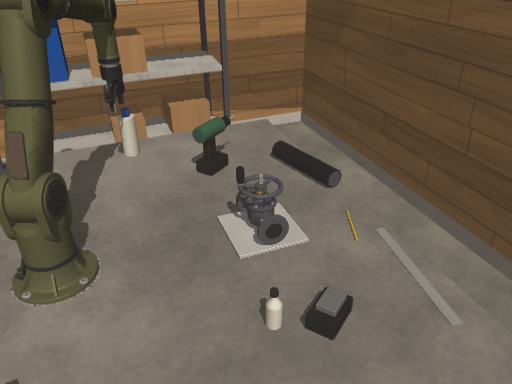

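View pics/a_top.png

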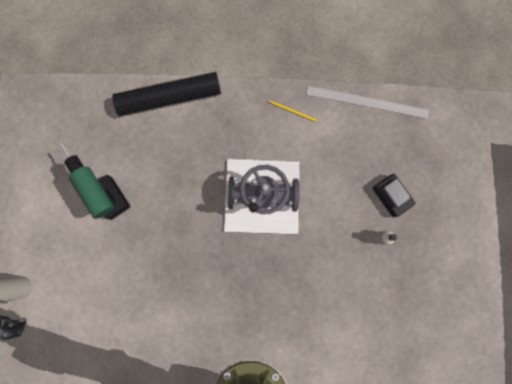

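View pics/a_wrist.png

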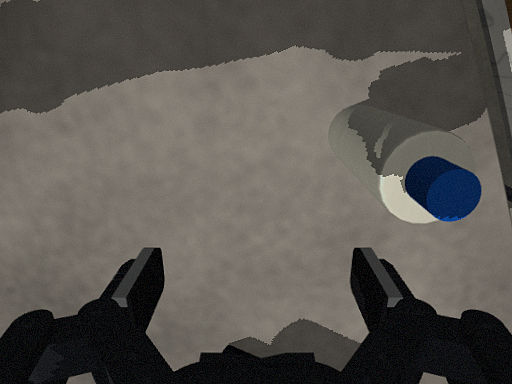

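```bash
cat > h.py <<'E'
import numpy as np, cv2
from rig import robot, sensors, read_camera, get_calibration
from scipy.spatial.transform import Rotation as Ro
def cal(n):
    c=get_calibration(n)
    if n=="wrist":
        o=sensors.get_obs(); T=np.eye(4); T[:3,:3]=Ro.from_rotvec(o["orientation"]).as_matrix(); T[:3,3]=o["eef_pos"]
        W=T@c["T_tool_cam"]; c["R"]=W[:3,:3].T; c["t"]=-c["R"]@W[:3,3]
    return c
def slopes(c,u,v):
    xd=(u-c["cx"])/c["fx"]; yd=(v-c["cy"])/c["fy"]; x,y=xd,yd
    for _ in range(20):
        f=1+c["k1"]*(x*x+y*y); x,y=xd/f,yd/f
    return x,y
def ray(c,u,v):
    x,y=slopes(c,u,v); return -c["R"].T@c["t"], c["R"].T@np.array([x,y,1.])
def plane(c,u,v,z):
    o,d=ray(c,u,v); return o+d*(z-o[2])/d[2]
def proj(c,X):
    p=c["R"]@np.asarray(X,float)+c["t"]; x,y=p[:2]/p[2]; f=1+c["k1"]*(x*x+y*y)
    return np.array([c["cx"]+c["fx"]*x*f, c["cy"]+c["fy"]*y*f])
E
python3 - <<'E'
from h import *
ct=cal("top");cs=cal("side")
p=cv2.imread("pics/a_top.png"); s=cv2.imread("pics/a_side.png")
m=cv2.inRange(p[150:245,215:310],(185,185,185),(255,255,255))
pts=np.argwhere(m>0)[:,::-1].astype(np.float32)+[215,150]
r=cv2.minAreaRect(pts.astype(np.float32)); print(r)
b=cv2.boxPoints(r)
c=np.array([plane(ct,*q,.012) for q in b]); print(c, c.mean(0))
a=cv2.resize(p[150:245,215:310],None,fx=6,fy=6,interpolation=cv2.INTER_CUBIC)
cv2.imwrite("pics/b_top.png",a)
cv2.imwrite("pics/b_side.png",cv2.resize(s[155:255,212:312],None,fx=6,fy=6,interpolation=cv2.INTER_CUBIC))
E
```

```text
((262.5089111328125, 196.25961303710938), (73.13504028320312, 72.20974731445312), 2.12109637260437)
[[ 0.48672454  0.08876792  0.012     ]
 [ 0.70479977  0.08869596  0.012     ]
 [ 0.70387279 -0.13367157  0.012     ]
 [ 0.48470986 -0.12873277  0.012     ]] [ 0.59502674 -0.02123511  0.012     ]
```

View pics/b_top.png

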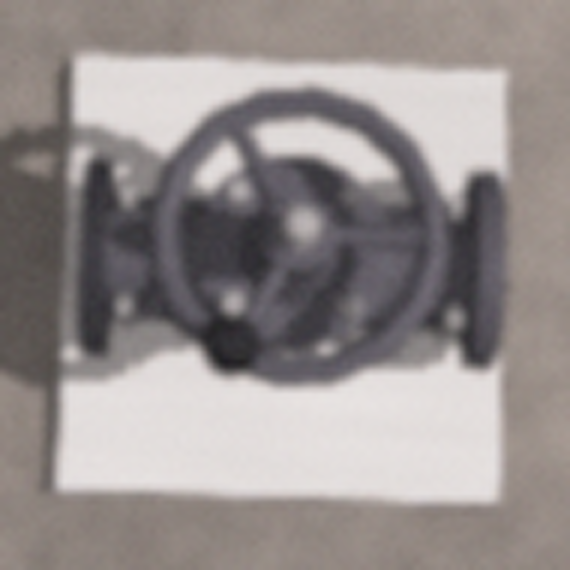

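View pics/b_side.png

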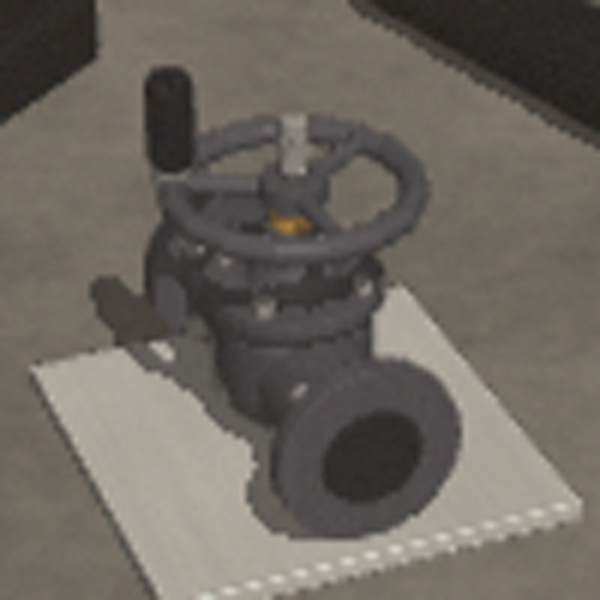

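```bash
python3 - <<'E'
from h import *
ct=cal("top");cs=cal("side")
o=np.array([215,150])-.0
print("plate tilt? plate centre .595,-.021")
w=plane(ct,265.3,189.2,.157); st=plane(ct,265.3,187.4,.196); h=plane(ct,253.7,207.4,.217)
print("wheel top",w,"stem",st,"handle",h)
hs=plane(cs,240.2,175,.192); print("handle side",hs)
ss=plane(cs,212+294/6,155+117/6,.1955); print("stem side",ss)
for X in (w,hs,h): print(np.hypot(*(X-st)[:2]), np.degrees(np.arctan2(*(X-st)[[1,0]])))
E
```

```text
plate tilt? plate centre .595,-.021
wheel top [ 0.59498498 -0.02201196  0.157     ] stem [ 0.59407574 -0.02008317  0.196     ] handle [0.5405103  0.00818966 0.217     ]
handle side [0.54608175 0.01298948 0.192     ]
stem side [ 0.60065306 -0.01382934  0.1955    ]
0.002132354057152661 -64.76031272361094
0.0582857025859383 145.4292778775478
0.06056904295195614 152.17407267498467
```

```bash
python3 - <<'E'
from h import *
p=sensors.get_obs()["eef_pos"]
robot.move_l([p[0],p[1],.36],vel=.25)
ori=[0,np.pi,0]
print(robot.inverse_kinematics([.56,-.01,.34],ori))
robot.reach([.56,-.01,.34],ori)
o=sensors.get_obs();print(o)
c=cal("wrist"); im,d=read_camera("wrist"); cv2.imwrite("pics/c_wrist.png",im[:,:,::-1]); np.save("pics/c_d.npy",d)
np.savez("pics/c_cal.npz",**{k:v for k,v in c.items()})
for X in ([.595,-.021,.157],[.541,.008,.217],[.595,-.021,.196]): print(proj(c,X))
print(sensors.get_obs()["time"])
E
```

```text
[-0.54657048  0.09903427  0.56996299  1.44818627 -0.05341787  1.60989222
  1.58986976]
{'time': 3.3333, 'qpos': array([-0.54744375,  0.09944345,  0.56860463,  1.44804901, -0.05375034,
        1.60984615,  1.5896594 ]), 'qvel': array([-0.00121664,  0.00221419,  0.00090774, -0.00095177,  0.00201233,
       -0.00156919,  0.00067185]), 'effort': array([ 3.69167179e-01, -3.24254286e+01,  2.09319055e+00, -3.20242774e+01,
        5.40604012e-02,  7.52313179e-03,  1.29361535e-03]), 'eef_pos': array([ 0.56011277, -0.00862222,  0.33983825]), 'orientation': array([ 3.19610466e-03, -3.14136058e+00, -3.62337385e-04]), 'wrist_force': array([ 0.20609957, -0.83010661,  0.6740005 ]), 'wrist_torque': array([ 0.03355568, -0.0256545 , -0.00917408]), 'grip_width': 0.08496542230050862}
[245.20610689 178.61269546]
[274.03098448 142.98588131]
[243.96027189 190.20982158]
3.3833
```

View pics/c_wrist.png

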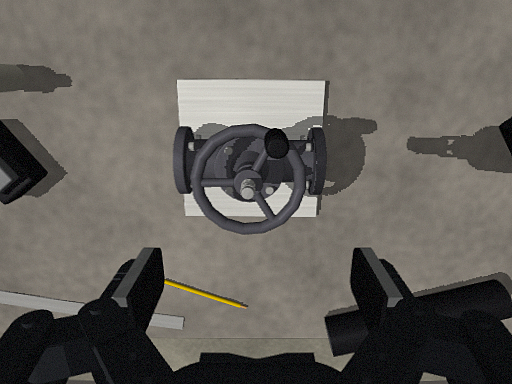

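```bash
python3 - <<'E'
import cv2
p=cv2.imread("pics/c_wrist.png"); cv2.imwrite("pics/c_zoom.png",cv2.resize(p[110:240,170:340],None,fx=4.5,fy=4.5,interpolation=cv2.INTER_CUBIC))
E
```

```text
(no output)
```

View pics/c_zoom.png

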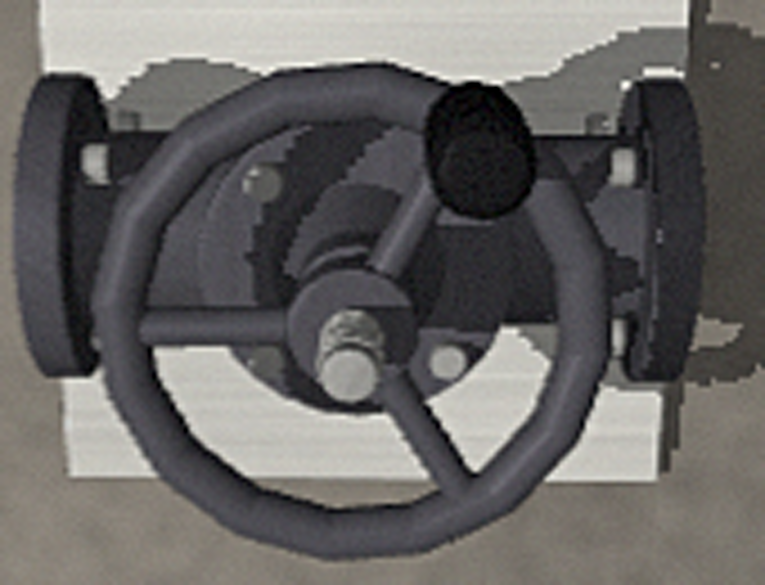

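```bash
python3 - <<'E'
from h import *
cw=dict(np.load("pics/c_cal.npz")); ct=cal("top"); cs=cal("side")
print("stem",plane(cw,247.8,192.9,.196),"rim",plane(cw,247.9,178.9,.157),"handle",plane(cw,278.2,148.2,.217))
def tri(L):
    A=0;b=0
    for c,u,v in L:
        o,d=ray(c,u,v); d/=np.linalg.norm(d); P=np.eye(3)-np.outer(d,d); A=A+P;b=b+P@o
    return np.linalg.solve(A,b)
w=(cw,247.8,192.9);t=(ct,265.3,187.4);s=(cs,212+294/6,155+117/6)
print(tri([w,t]),tri([w,s]),tri([t,s]),tri([w,t,s]))
E
```

```text
stem [ 0.59795367 -0.01704693  0.196     ] rim [ 0.59533678 -0.01791615  0.157     ] handle [0.54589281 0.01195963 0.217     ]
[ 0.59127566 -0.01788341  0.21435629] [ 0.59842473 -0.01717149  0.19723528] [ 0.59564408 -0.02056687  0.19948385] [ 0.59632252 -0.01883091  0.19868323]
```

```bash
python3 - <<'E'
from h import *
ori=[0,np.pi,0]
robot.command_gripper(.05,25)
robot.move_l([.5445,.0115,.25],ori,vel=.2)
o=sensors.get_obs();print(o["eef_pos"],o["wrist_force"],o["grip_width"],o["time"])
c=cal("wrist"); im,d=read_camera("wrist"); cv2.imwrite("pics/d_wrist.png",im[:,:,::-1])
print(proj(c,[.5445,.0115,.217]))
for i in range(4): robot.pause(.02); o=sensors.get_obs(); print(o["eef_pos"],o["wrist_force"],o["wrist_torque"])
E
```

```text
[0.54510234 0.01114444 0.2510225 ] [-0.24659874  0.60224234  1.03800172] 0.04954368324254508 4.4417
[256.19828878 196.06465808]
[0.54573184 0.01095964 0.25178793] [-0.01138431  0.297121    0.18135698] [-0.00662838  0.00162938  0.01495163]
[0.54577377 0.01089942 0.25184299] [0.4421678  0.20584017 0.46819833] [ 0.00486278  0.05287187 -0.05840046]
[0.54579991 0.01090868 0.25184863] [-0.15093865  0.05896447 -0.30032034] [-0.00946885  0.03189287  0.01900372]
[0.54577451 0.01092677 0.25184929] [0.29749125 0.18625521 0.5712226 ] [ 0.00939001  0.01182921 -0.04837984]
```

View pics/d_wrist.png

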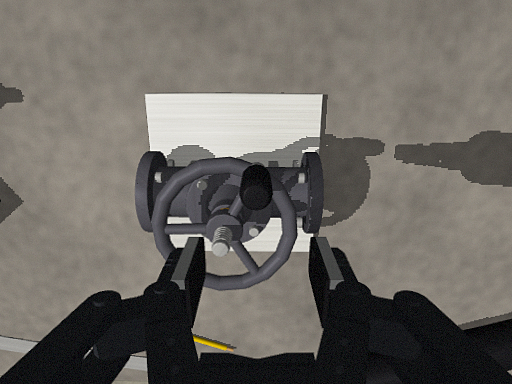

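```bash
python3 - <<'E'
from h import *
def st(s):
    F=np.mean([ (robot.pause(.02),sensors.get_obs()["wrist_force"])[1] for _ in range(5)],0); o=sensors.get_obs()
    print(s,o["eef_pos"].round(4),F.round(2),round(o["grip_width"],4),round(o["time"],2))
robot.move_l([.5445,.0115,.178],vel=.1); st("down")
robot.command_gripper(.034,20); st("near")
im,d=read_camera("wrist"); cv2.imwrite("pics/e_wrist.png",im[:,:,::-1])
E
```

```text
down [0.5451 0.0115 0.1789] [ 0.4   0.17 -0.03] 0.0501 5.51
near [0.5446 0.0115 0.1781] [ 0.1   0.09 -0.09] 0.0341 5.89
```

View pics/e_wrist.png

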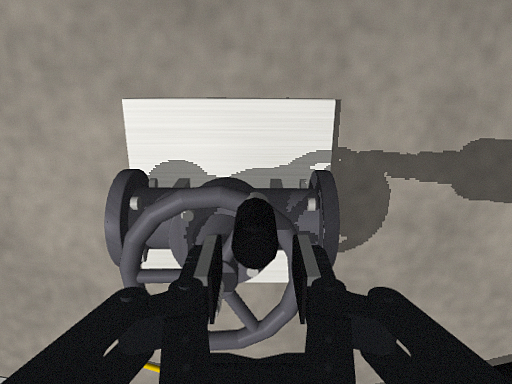

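```bash
python3 - <<'E'
from h import *
c=cal("wrist"); p=cv2.imread("pics/e_wrist.png")
e=plane(c,256,270,.217);print(e, plane(c,235,250,.217),plane(c,279,250,.217),plane(c,220,275,.196))
cv2.imwrite("pics/e_zoom.png",cv2.resize(p[180:330,180:330],None,fx=4,fy=4,interpolation=cv2.INTER_CUBIC))
E
```

```text
[0.55469152 0.0119052  0.217     ] [0.54356927 0.00187508 0.217     ] [0.54354884 0.02288724 0.217     ] [ 0.57193491 -0.0085396   0.196     ]
```

View pics/e_zoom.png

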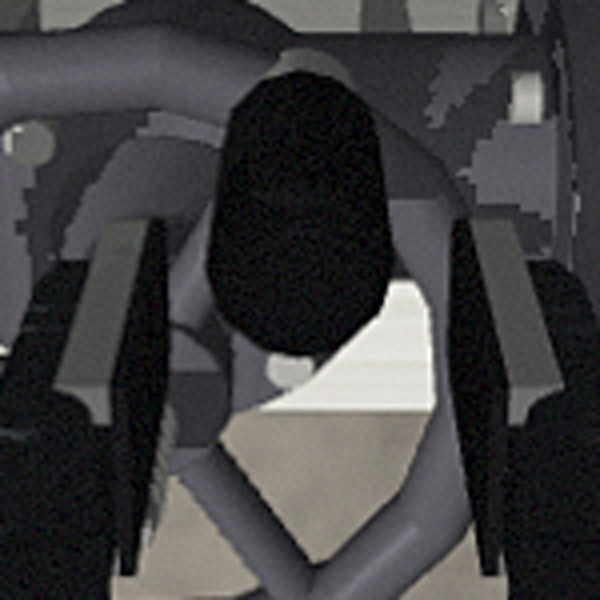

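```bash
cat > w.py <<'E'
from h import *
import json,os
Z=.178
def avg(n=4,dt=.015):
    F=[];P=[]
    for _ in range(n):
        robot.pause(dt); o=sensors.get_obs(); F.append(o["wrist_force"]);P.append(o["eef_pos"])
    return np.mean(F,0),np.mean(P,0)
def polar(F,th):
    er=np.array([np.cos(th),np.sin(th)]); et=np.array([-np.sin(th),np.cos(th)])
    return F[:2]@er,F[:2]@et
class W:
    def __init__(s): s.__dict__.update(json.load(open("w.json")))
    def save(s): json.dump(s.__dict__,open("w.json","w"))
    def goto(s,th,vel):
        s.th=th; C=np.array(s.C); er=np.array([np.cos(th),np.sin(th)])
        p=C+s.r*er; robot.move_l([p[0],p[1],Z],vel=vel)
    def step(s,dth,vel,n=2,kr=.00015):
        s.goto(s.th+dth,vel); F,P=avg(n,.01); a=np.arctan2(P[1]-s.C[1],P[0]-s.C[0])
        fr,ft=polar(F,a); s.r+=float(np.clip(kr*fr,-.0006,.0006)); s.r=float(np.clip(s.r,.052,.068))
        t=sensors.get_obs()["time"]
        with open("log.txt","a") as f: print(*np.round([t,s.th,a,s.r,fr,ft,F[2],*P],4),file=f)
        return fr,ft,a,np.hypot(*(P[:2]-s.C)),t
E
python3 - <<'E'
from w import *
robot.move_l([.5425,.0118,Z],vel=.05)
robot.command_gripper(.0,20); F,P=avg(); o=sensors.get_obs(); print(F,P,o["grip_width"],o["time"])
C=[.5955,-.0178]; th=float(np.arctan2(P[1]-C[1],P[0]-C[0])); r=float(np.hypot(P[0]-C[0],P[1]-C[1]))
json.dump(dict(C=C,th=th,r=r),open("w.json","w")); print(th,r)
w=W()
for i in range(8):
    fr,ft,a,r,t=w.step(-np.radians(2),.04); print(*np.round([t,np.degrees(w.th),np.degrees(a),r,w.r,fr,ft],4))
    if abs(ft)>9 or abs(fr)>9: break
w.save()
E
```

```text
[ 0.28962176 -0.8845914   0.81912485] [0.54271288 0.01165716 0.17813075] 0.01746153248781834 6.55
2.63260000421704 0.06045001663251925
6.8167 148.8369 148.5307 0.0604 0.0604 -0.4434 -0.5274
7.0833 146.8369 146.5128 0.0604 0.0603 -0.5558 -0.2087
7.35 144.8369 144.5367 0.0604 0.0603 0.2976 -0.5995
7.6167 142.8369 142.6142 0.0603 0.0604 0.0365 -0.8826
7.8833 140.8369 140.6139 0.0603 0.0604 0.5485 -0.2398
8.15 138.8369 138.6522 0.0603 0.0605 0.1265 0.0893
8.4167 136.8369 136.6608 0.0604 0.0604 -0.6219 -0.2982
8.6833 134.8369 134.6515 0.0603 0.0602 -0.7318 -0.2487
```

```bash
python3 - <<'E'
from w import *
print(sensors.get_obs()["grip_width"])
im,d=read_camera("wrist"); cv2.imwrite("pics/f_wrist.png",im[:,:,::-1])
im,d=read_camera("side"); cv2.imwrite("pics/f_side.png",cv2.resize(im[130:255,187:337,::-1],None,fx=5,fy=4.5*1.1))
E
```

```text
0.01733902711098915
```

View pics/f_wrist.png

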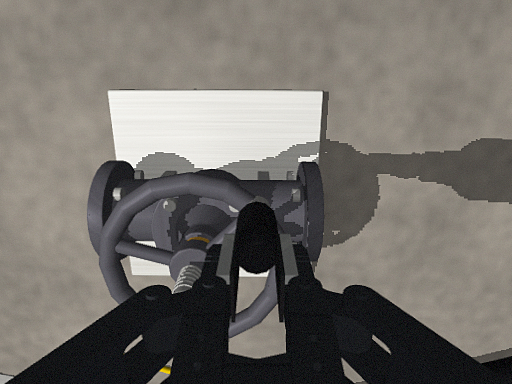

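View pics/f_side.png

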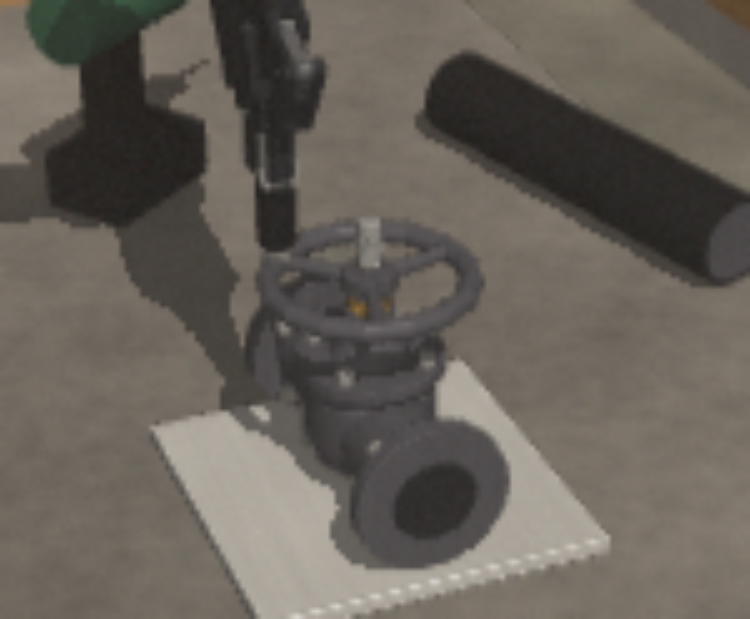

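```bash
python3 - <<'E'
from w import *
c=cal("wrist"); P=sensors.get_obs()["eef_pos"]
print(P, plane(c,258,272,.217), plane(c,258,272,.217)[0]-.012, plane(c,238,250,.217)[1],plane(c,279,250,.217)[1])
for dx in (-.011,0,.011):
  for z in (0,.019,.035): print(dx,z,proj(c,[P[0]+dx,P[1]-.01,P[2]+z]))
p=cv2.imread("pics/f_wrist.png");cv2.imwrite("pics/f_zoom.png",cv2.resize(p[180:330,180:330],None,fx=4,fy=4,interpolation=cv2.INTER_CUBIC))
E
```

```text
[0.55311096 0.02509901 0.17803854] [0.56436287 0.02647349 0.217     ] 0.5523628731045468 0.01689840020136879 0.03647027282925902
-0.011 0 [238.18244029 200.35428686]
-0.011 0.019 [236.25840032 213.77068185]
-0.011 0.035 [234.30420546 227.41741617]
0 0 [238.50812104 217.72098445]
0 0.019 [236.66142195 232.60945256]
0 0.035 [234.79493103 247.68216059]
0.011 0 [238.82677431 234.44119121]
0.011 0.019 [237.05436738 250.66353774]
0.011 0.035 [235.27161904 267.0099318 ]
```

View pics/f_zoom.png

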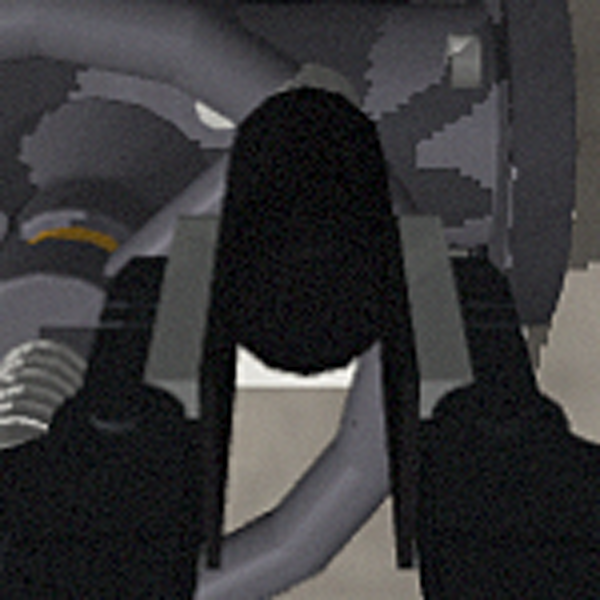

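```bash
python3 - <<'E'
from w import *
w=W(); k=0
for i in range(45):
    fr,ft,a,r,t=w.step(-np.radians(4),.06); print(*np.round([t,np.degrees(w.th),np.degrees(a),r*1e3,w.r*1e3,fr,ft],2))
    k=k+1 if ft>4 else 0
    if abs(ft)>10 or abs(fr)>10 or k>=3: break
w.save()
E
```

```text
9.05 130.84 130.4 60.28 60.13 -0.77 0.3
9.32 126.84 126.42 60.18 60.08 -0.38 -0.28
9.58 122.84 122.6 60.13 59.95 -0.84 -0.25
9.85 118.84 119.85 60.05 60.03 0.57 5.42
10.12 114.84 116.03 60.07 60.12 0.58 5.54
10.38 110.84 112.06 60.09 60.21 0.58 5.84
```

```bash
python3 - <<'E'
from w import *
w=W(); k=0
while True:
    big=w.th>np.radians(76)
    fr,ft,a,r,t=w.step(-np.radians(4 if big else 1.5),.06,n=2 if big else 3); print(*np.round([t,np.degrees(w.th),np.degrees(a),r*1e3,w.r*1e3,fr,ft],2))
    if ft>8.6 or abs(fr)>8 or t>32: break
w.save()
E
```

```text
10.65 106.84 108.07 60.09 60.17 -0.27 5.33
10.92 102.84 104.06 60.12 60.16 -0.08 5.92
11.18 98.84 100.09 60.1 60.1 -0.37 5.61
11.45 94.84 96.1 60.11 59.85 -1.68 5.58
11.72 90.84 92.14 60.06 59.74 -0.73 5.5
11.98 86.84 88.18 60.05 59.51 -1.51 5.34
12.25 82.84 84.23 60.0 59.42 -0.6 4.92
12.52 78.84 80.33 60.04 59.27 -1.01 5.41
12.78 74.84 76.41 60.02 59.2 -0.44 5.67
13.06 73.34 75.15 60.01 59.11 -0.61 6.49
13.33 71.84 73.76 60.01 59.03 -0.55 6.42
13.61 70.34 72.35 60.02 58.88 -1.01 6.73
13.88 68.84 70.88 59.99 58.78 -0.66 6.36
14.16 67.34 69.47 60.0 58.7 -0.55 6.55
14.43 65.84 68.0 59.97 58.66 -0.26 6.36
14.71 64.34 66.58 59.98 58.57 -0.61 6.36
14.98 62.84 65.12 59.96 58.5 -0.47 6.8
15.26 61.34 63.71 59.98 58.52 0.17 6.44
15.53 59.84 62.28 59.97 58.37 -1.03 6.22
15.81 58.34 60.83 59.94 58.27 -0.61 6.93
16.08 56.84 59.42 59.95 58.18 -0.61 6.56
16.36 55.34 57.98 59.89 58.15 -0.19 6.51
16.63 53.84 56.57 59.93 58.13 -0.18 5.99
16.91 52.34 55.13 59.93 58.02 -0.71 6.26
17.18 50.84 53.71 59.91 57.99 -0.21 6.1
17.46 49.34 52.3 59.9 57.92 -0.48 6.6
17.73 47.84 50.91 59.88 57.85 -0.47 6.33
18.01
[... 881 characters left out ...]
06 13.34 18.27 59.78 57.88 0.61 5.95
24.33 11.84 16.81 59.78 57.9 0.13 7.19
24.61 10.34 15.36 59.77 57.96 0.38 6.59
24.88 8.84 13.9 59.78 58.02 0.45 6.0
25.16 7.34 12.48 59.79 58.06 0.25 6.28
25.43 5.84 11.02 59.78 58.11 0.33 6.51
25.71 4.34 9.55 59.78 58.27 1.06 6.68
25.98 2.84 8.07 59.8 58.37 0.67 5.99
26.26 1.34 6.65 59.82 58.42 0.33 6.52
26.53 -0.16 5.15 59.81 58.47 0.35 6.11
26.81 -1.66 3.7 59.81 58.58 0.75 6.48
27.08 -3.16 2.24 59.83 58.6 0.13 6.36
27.36 -4.66 0.77 59.82 58.71 0.74 5.71
27.63 -6.16 -0.72 59.83 58.79 0.47 6.43
27.91 -7.66 -2.19 59.84 58.89 0.67 6.17
28.18 -9.16 -2.94 59.84 58.86 -0.14 8.37
28.46 -10.66 -3.35 59.79 58.95 0.56 8.49
28.73 -12.16 -3.84 59.78 58.99 0.28 9.92
```

```bash
python3 - <<'E'
from w import *
w=W()
for i in range(5):
    fr,ft,a,r,t=w.step(-np.radians(1.2),.04,n=4,kr=0); print(*np.round([t,np.degrees(w.th),np.degrees(a),r*1e3,w.r*1e3,fr,ft],2))
    if ft>12.3: break
w.save()
im,d=read_camera("top"); cv2.imwrite("pics/g_top.png",im[:,:,::-1])
q=im[150:245,215:310,::-1]
m=cv2.inRange(q,(185,185,185),(255,255,255)); pts=(np.argwhere(m>0)[:,::-1]+[215,150]).astype(np.float32); print(cv2.minAreaRect(pts))
E
```

```text
29.02 -13.36 -4.22 59.76 58.99 0.88 11.36
29.3 -14.56 -4.57 59.71 58.99 0.48 12.34
((261.9473876953125, 195.8413543701172), (74.08405303955078, 72.3990249633789), 1.6365771293640137)
```

```bash
python3 - <<'E'
from w import *
w=W(); w.r=.0597; hist=[]
while True:
    big=w.th<np.radians(56)
    fr,ft,a,r,t=w.step(np.radians(6 if big else 2),.06,n=2 if big else 3); print(*np.round([t,np.degrees(w.th),np.degrees(a),r*1e3,w.r*1e3,fr,ft],2))
    hist.append(ft)
    if (w.th>0 and ft<-3.5) or abs(fr)>8 or t>44: break
w.save()
E
```

```text
29.62 -8.56 -3.43 60.1 59.71 0.06 7.32
29.89 -2.56 -2.32 60.05 59.65 -0.41 3.01
30.16 3.44 3.08 59.88 59.68 0.23 0.49
30.42 9.44 9.95 59.85 59.68 -0.02 0.57
30.69 15.44 16.27 59.84 59.8 0.81 0.7
30.97 21.44 22.21 59.84 59.69 -0.75 0.78
31.24 27.44 28.18 59.79 59.62 -0.44 1.01
31.51 33.44 34.16 59.72 59.56 -0.39 1.05
31.78 39.44 40.11 59.7 59.69 0.84 0.23
32.04 45.44 46.05 59.71 59.67 -0.14 0.7
32.31 51.44 52.03 59.7 59.68 0.06 1.52
32.58 57.44 57.99 59.7 59.65 -0.16 -0.09
32.85 59.44 59.49 59.64 59.69 0.21 0.06
33.12 61.44 61.53 59.66 59.66 -0.15 -0.56
33.4 63.44 63.61 59.68 59.64 -0.15 -0.34
33.67 65.44 65.62 59.68 59.63 -0.07 0.14
33.95 67.44 67.62 59.68 59.72 0.57 -0.3
34.22 69.44 69.61 59.69 59.64 -0.53 0.44
34.5 71.44 71.61 59.68 59.65 0.06 0.27
34.78 73.44 73.6 59.69 59.62 -0.16 0.4
35.05 75.44 75.59 59.69 59.66 0.28 -0.15
35.33 77.44 77.61 59.7 59.69 0.17 0.17
35.6 79.44 79.61 59.71 59.71 0.15 0.31
35.88 81.44 81.6 59.74 59.65 -0.42 0.36
36.15 83.44 83.59 59.7 59.69 0.23 0.09
36.42 85.44 85.6 59.73 59.73 0.28 -0.31
36.7 87.44 87.6 59.75 59.8 0.47 -0.04
36.98 89.44 89.6 59.78 59.8 0.02 -0.0
37.25 91.44 91.62 59.8 59.82 0.13 0.17
37.52 93.44 93.6 59.83 59.82 -0.03 0.31
37.8 95.44 95.61 59.83 59.83 0.12 0.26
38.08 97.44 97.61 59.84 59.9 0.44 -0.57
38.35 99.44 99.61 59.9 59.94 0.26 0.48
38.62 101.44 101.0 59.86 59.91 -0.16 -2.4
38.9 103.44 102.26 59.78 59.83 -0.54 -5.67
```

```bash
python3 - <<'E'
from w import *
w=W()
im,d=read_camera("side"); cv2.imwrite("pics/h_side_pick.png",im[:,:,::-1])
tgt=102.2+360; au=102.26
while True:
    rem=tgt-au; s=8 if rem>12 else max(0.6,min(4,rem*.8))
    fr,ft,a,r,t=w.step(np.radians(s),.08 if s==8 else .05,n=2); a=np.degrees(a); au=a+360*round((au+s-a)/360)
    print(*np.round([t,np.degrees(w.th),au,r*1e3,w.r*1e3,fr,ft],2))
    if au>tgt-.4 or abs(fr)>9 or abs(ft)>12 or t>58: break
w.au=float(au); w.save()
im,d=read_camera("side"); cv2.imwrite("pics/i_side_end.png",im[:,:,::-1])
E
```

```text
39.22 111.44 110.6 59.97 59.76 -0.5 -4.89
39.5 119.44 118.65 60.15 59.67 -0.58 -4.86
39.77 127.44 126.6 60.27 59.58 -0.62 -4.9
40.03 135.44 134.57 60.39 59.55 -0.14 -4.13
40.3 143.44 142.57 60.52 59.69 0.91 -4.52
40.57 151.44 150.63 60.64 59.78 0.62 -4.97
40.84 159.44 158.62 60.79 59.89 0.68 -4.2
41.12 167.44 166.57 60.93 60.09 1.37 -5.08
41.39 175.44 174.63 61.1 60.25 1.04 -5.18
41.67 183.44 182.61 61.28 60.37 0.83 -4.82
41.94 191.44 190.58 61.48 60.56 1.26 -4.93
42.22 199.44 198.49 61.63 60.53 -0.24 -5.34
42.49 207.44 206.37 61.74 60.57 0.28 -5.2
42.77 215.44 214.26 61.85 60.51 -0.37 -4.85
43.04 223.44 222.11 61.9 60.41 -0.69 -4.92
43.32 231.44 229.98 61.93 60.37 -0.24 -4.44
43.59 239.44 237.78 61.95 60.39 0.14 -3.82
43.87 247.44 245.57 61.96 60.32 -0.53 -4.18
44.14 255.44 253.34 61.93 60.16 -1.01 -4.56
44.42 263.44 261.07 61.88 59.97 -1.31 -4.68
44.69 271.44 268.76 61.82 59.87 -0.63 -4.78
44.97 279.44 276.39 61.76 59.74 -0.92 -4.66
45.24 287.44 284.05 61.64 59.61 -0.86 -4.69
45.51 295.44 291.69 61.53 59.52 -0.59 -4.33
45.78 303.44 299.3 61.38 59.48 -0.25 -4.29
46.04 311.44 306.9 6
[... 271 characters left out ...]
7 -4.56
47.93 367.44 362.21 59.73 60.38 1.19 -4.92
48.21 375.44 370.45 59.56 60.63 1.7 -5.61
48.48 383.44 378.81 59.44 60.89 1.69 -4.79
48.76 391.44 387.31 59.37 61.07 1.2 -5.16
49.03 399.44 396.05 59.38 61.14 0.51 -5.56
49.31 407.44 404.86 59.41 61.18 0.23 -6.21
49.58 415.44 413.54 59.54 61.13 -0.34 -5.21
49.86 423.44 422.06 59.65 61.02 -0.74 -5.52
50.13 431.44 430.44 59.75 60.68 -2.21 -5.27
50.41 439.44 438.72 59.85 60.52 -1.08 -5.06
50.68 447.44 446.86 60.02 60.23 -1.96 -4.6
50.96 455.44 454.9 60.09 59.91 -2.12 -4.92
51.22 459.44 458.58 60.09 59.59 -2.11 -5.07
51.49 462.33 461.22 60.1 59.39 -1.35 -5.58
51.76 463.12 461.77 60.05 59.15 -1.64 -6.25
52.02 463.72 462.23 60.01 58.93 -1.44 -6.79
```

```bash
python3 - <<'E'
from w import *
a=cv2.imread("pics/h_side_pick.png");b=cv2.imread("pics/i_side_end.png")
im,d=read_camera("wrist"); cv2.imwrite("pics/i_wrist.png",im[:,:,::-1])
o=sensors.get_obs();print(o["eef_pos"],o["wrist_force"],o["grip_width"],o["time"])
c=cal("wrist");print(proj(c,[o["eef_pos"][0],o["eef_pos"][1],.217]))
f=lambda x:cv2.resize(x[130:230,210:310],None,fx=4,fy=4,interpolation=cv2.INTER_CUBIC)
cv2.imwrite("pics/cmp.png",np.hstack([f(a),f(b)]))
cv2.imwrite("pics/i_zoom.png",cv2.resize(im[180:330,180:330,::-1],None,fx=4,fy=4,interpolation=cv2.INTER_CUBIC))
E
```

```text
[0.58278574 0.04084887 0.17810786] [6.55929415 0.65597425 0.43652805] 0.017193886616687592 52.125
[255.26604161 251.91210385]
```

View pics/cmp.png

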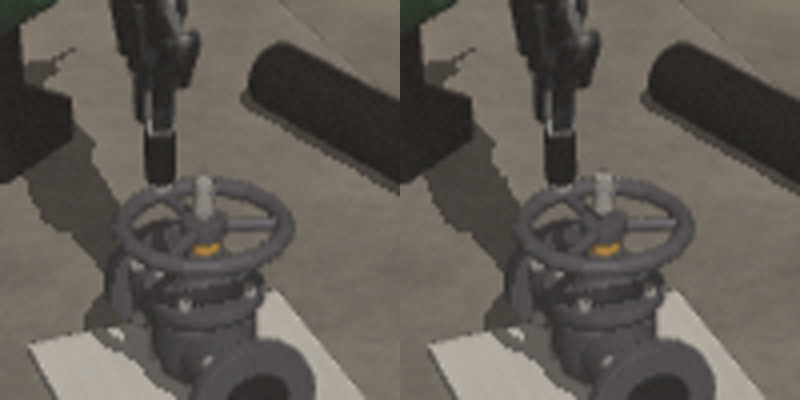

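View pics/i_zoom.png

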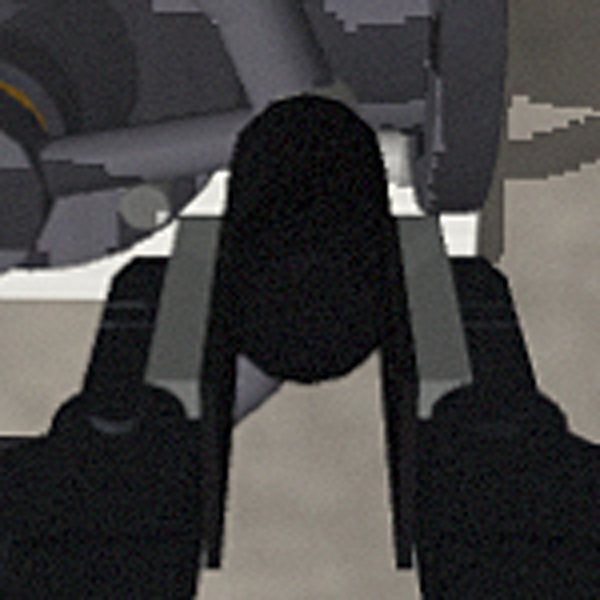

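```bash
python3 - <<'E'
import cv2,numpy as np
a=cv2.imread("pics/h_side_pick.png");b=cv2.imread("pics/i_side_end.png")
def sh(y0,y1,x0,x1,n):
    A=cv2.resize(a[y0-3:y1+3,x0-3:x1+3],None,fx=8,fy=8,interpolation=cv2.INTER_CUBIC);B=cv2.resize(b[y0:y1,x0:x1],None,fx=8,fy=8,interpolation=cv2.INTER_CUBIC)
    r=cv2.matchTemplate(A,B,cv2.TM_SQDIFF_NORMED); _,_,l,_=cv2.minMaxLoc(r); print(n,"end-pick px",(24-l[0])/8,(24-l[1])/8)
sh(160,180,240,262,"handle"); sh(178,199,245,262,"spokeL"); sh(180,198,262,285,"spokeR"); sh(135,158,236,262,"gripper"); sh(196,228,245,290,"body"); sh(172,182,254,268,"stem tip")
E
```

```text
handle end-pick px 0.0 0.0
spokeL end-pick px 0.0 0.0
spokeR end-pick px 0.0 0.0
gripper end-pick px 0.0 0.0
body end-pick px 0.0 0.0
stem tip end-pick px 0.0 -0.125
```

```bash
python3 - <<'E'
from w import *
w=W()
for i in range(6):
    fr,ft,a,r,t=w.step(-np.radians(1.0),.03,kr=0,n=3); print(*np.round([t,np.degrees(w.th),np.degrees(a)+0,fr,ft],2))
    if ft>-1: break
robot.command_gripper(.042)
F,P=avg(); print(F,P,sensors.get_obs()["time"])
robot.move_l([P[0],P[1],.27],vel=.15)
robot.move_l([.50,.08,.36],vel=.3)
robot.pause(.2)
for n in("side","top","wrist"):
    c=cal(n); im,d=read_camera(n); cv2.imwrite(f"pics/j_{n}.png",im[:,:,::-1])
o=sensors.get_obs();print(o["time"],o["wrist_force"])
a=cv2.imread("pics/a_side.png");b=cv2.imread("pics/j_side.png")
f=lambda x:cv2.resize(x[150:250,212:312],None,fx=4,fy=4,interpolation=cv2.INTER_CUBIC)
cv2.imwrite("pics/cmp2.png",np.hstack([f(a),f(b)]))
a=cv2.imread("pics/a_top.png");b=cv2.imread("pics/j_top.png")
f=lambda x:cv2.resize(x[150:245,215:310],None,fx=4,fy=4,interpolation=cv2.INTER_CUBIC)
cv2.imwrite("pics/cmp3.png",np.hstack([f(a),f(b)]))
E
```

```text
52.4 462.72 101.9 -0.51 -5.35
52.68 461.72 101.53 1.1 -3.74
52.95 460.72 101.08 1.77 -1.77
53.22 459.72 100.65 1.38 -0.81
[-0.15997931 -0.60032992 -0.44465093] [0.58476225 0.03990884 0.17725081] 53.65
55.35 [ 0.41510097 -0.22757539  0.1645228 ]
```

View pics/cmp2.png

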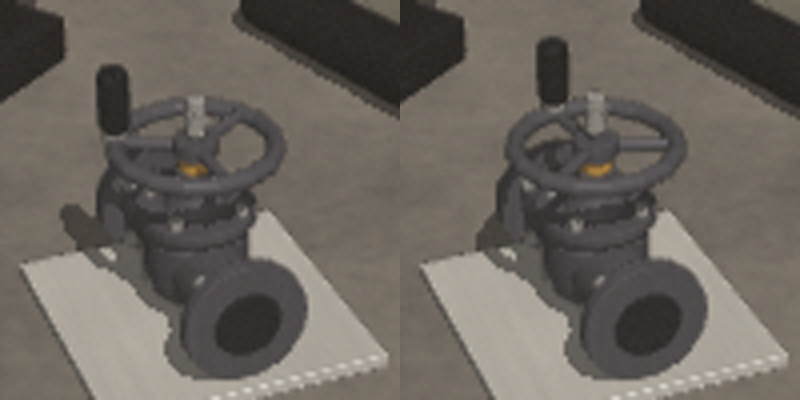

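View pics/cmp3.png

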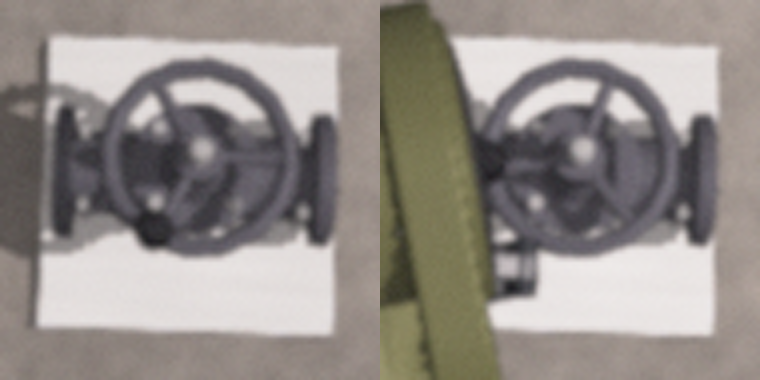

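```bash
python3 - <<'E'
from rig import workorder,sensors
print(sensors.get_obs()["time"]); workorder.job_done()
E
```

```text
55.35
the job is handed in; nothing more can be done
```

The valve was shut until it seated, then opened one full turn from the point where the wheel picked the stem up again. The wheel is released and the job was handed in at 55.4 s.

- **Shutting:** I gripped the crank handle and turned clockwise. The stem was taken along at about 6 N. After about 122° (0.34 turn) the wheel stopped, and I pushed to 12.3 N to confirm the seat.
- **Opening:** Coming back, the wheel ran about 102° of slack, then picked up the stem at about 100.5° wheel angle. From there I turned 360° under steady load, eased the force to about 0.8 N, opened the gripper and lifted clear.
- **Turn check:** The side pictures at pickup and at the end show the handle and spokes in the same place, with no measurable shift. The stem tip looks higher by roughly the amount expected. I put the turn within about 1.5°.
- **Valve and surroundings:** The plate shows no visible shift between the first and last pictures, and the arm ended clear of everything with no load on the wrist. I did not check the drill, glue and battery separately afterwards.

**Disagreements:**
- **Handle slip:** The wrist view suggested the handle had slipped about 1 mm along the pads since the first grasp, though not between pickup and the end by the side view.
- **Stem rise:** A template match on the stem tip gave only 0.1 px of rise, because its window also took in the wheel. I relied on the visible rise instead.
- **Gripper width:** The gripper read 17 mm on the 24 mm handle throughout, but the pictures show the handle properly held.
- **Final top view:** The arm partly hid the valve.

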